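# Gauge a brush ferrule and pass it to the tray

### The arm

A 6-joint arm with a two-finger parallel gripper is mounted at the origin on the work surface. World frame = base frame: x ahead of the robot, y to its left, z up, the work surface at z = 0. Lengths are in m, angles in rad, forces in N, time in s.
With the tool pointing down it reaches from about 0.35 to 0.775 m from the base axis. Payload 5.5 kg.
Tool frame: the origin (TCP) lies midway between the tips of the shut fingers; the grasp point (between the pads) lies 19 mm behind it; z points along the fingers, y is the direction in which the jaws open and shut (so a half turn about z gives the same grasp; the last joint's range is limited). The gripper opens to 85 mm and grips with 20 to 120 N. Pads are 22 mm wide; open, the fingers measure 114 mm over their backs; the gripper's body (76 mm by 85 mm) begins 54 mm behind the grasp point. The pads swing forward as they close: fully open they stand 13 mm farther back than shut.
Start: joints at [-1.268, 0.313, 0.046, 1.304, 0, 1.431], TCP at [0.246, -0.52, 0.231] pointing down, gripper open.
Joint ranges: [-2.76, 2.76], [-0.86, 1.69], [-1.03, 1.26], [-2.2, 2.34], [-1.47, 1.5], [-3.14, 3.14]. Speed limits (rad/s): [2.57, 2.57, 3.14, 3.14, 3.14, 3.14].

### API

Orientations are given as [roll, pitch, yaw] about the fixed x, y, z axes, in that order (R = Rz(yaw) Ry(pitch) Rx(roll)).
In Python, from bench import ctrl, get_image, order gives the robot as it stands.
- The arm moves only by the tool arm_command, never from a script. Its argument "deltas" is a list of rows, each an object with "slide": the shift along the tool's x, y, z in mm, a list of three; "angular": the turn, a rotation vector about the tool's x, y, z in rad, a list of three; "gripper": the closure in counts, from 0 (fully open) to 255 (shut). A call has 1 to 8 rows; each row is the pose to reach, as a shift and turn from the pose commanded when the call began, along the tool's axes at that moment; what a row does not reach only later rows make up. A row lasts 1/10 s, in which the tool goes at most 50 mm and 8.59 degrees, less where a joint would pass 70% of its speed; a pose out of reach is approached as far as the arm can. A call with a gripper value outside its range is refused whole. The fingers move at their own pace and stop on an object; the grip force is fixed at half the most. Time passes only in rows, so rows that repeat a pose let the fingers close. It gives the time, the measured TCP pose, the force and the opening at its end, in the units of the state.
- ctrl.read_state(): the state, without advancing time (a new reading comes with each control period).
- get_image(name): name is "scene" or "top" or "wrist"; returns a dict with "color" (420x560x3 uint8, red, green, blue), "depth" (420x560 float32, m along the optical axis (not along the pixel's ray), 0 where there is no reading), "camera_matrix" (3x3 intrinsics, pixels), "world_from_camera" (4x4, takes a point from camera to world coordinates); the wrist camera has in their place "mount" (4x4, takes a point from camera to tool coordinates, whose origin is the TCP and whose axes are the flange's). Camera axes: x right, y down, z forward; pixel columns grow to the right and rows downward; lengths in m; the calibration is good to about 2 mm. A picture is of the moment at which its call begins: read the wrist's pose just before it.
- order.sign_off(): hands the job in, once; it reports no verdict.
The state is a dict: "time_s": time; "joints": joint angles; "dq": joint speeds; "tau": joint torques, N m; "ee_pos": TCP position; "tool_rot": TCP orientation; "contact_force": force on the tool from outside, world axes, zero at the start; "torque": the same for the moment, N m; "gripper_width": finger opening in m.
Only numpy, scipy, OpenCV 4.12 (cv2) and the standard library are available. Lean on these libraries where they do the work, as an engineer would, in place of code of your own. Each camera call takes 0.05 s, during which the arm holds its last target. There are 200 camera calls.

### The job

Two brush ferrules of the same outside size stand on the calligraphy table. Take the one whose bore is wide enough for the steel gauge pin, slide it down over the pin until it sits fully home on the gauge's base plate, then lift it off and stand it upright on the floor of the square wooden tray for passed parts. Leave the other ferrule, whose bore is too narrow, standing where it is.

Things in the scene. Friction and masses are not known exactly. Their poses are not given: they have to be found in the camera images.
- ferrule_wide: A short turned wooden tube with a thin brass band round its top end, standing upright, open right through: outside diameter 50 mm, height 45 mm, about 70 g. Its bore is 38 mm wide, so its wall is only 6 mm thick: it goes over the gauge pin with 6 mm to spare all round. Origin at the centre of its underside, z up along the bore.
- ferrule_narrow: A short turned wooden tube with a thin brass band round its top end, standing upright, open right through: outside diameter 50 mm, height 45 mm, about 70 g. Its bore is only 16 mm wide, its wall 17 mm thick: it cannot go over the gauge pin. Origin at the centre of its underside, z up along the bore. Either ferrule may stand on the left or the right.
- gauge: Fit gauge, fixed to the table: a dark steel base plate 90 x 90 mm, 12 mm thick, with one upright bright steel pin at its centre. The pin is 26 mm in diameter and rises 38 mm above the plate (its tip is 50 mm above the table); its top 10 mm taper to a blunt 10 mm nose. Origin at the centre of the plate's underside, on the pin's axis, at table height; z up. A ferrule that is fully home rests on the plate with its underside 12 mm above this origin.
- tray: Square, low-walled tray of dark wood, fixed to the table, empty: 166 x 166 mm outside, 150 x 150 mm inside, walls 8 mm thick and 18 mm high, floor 6 mm thick. Origin at the centre of its underside, at table height; x and y parallel to its sides, z up. The gauge and the tray lie on opposite sides of the ferrules, either way round.
Not all that is in view belongs to the job. What is shaped like the ferrule_wide but green or turquoise is not meant.

How it is judged:
On the way:
1. the wide-bored ferrule sits fully home on the gauge: round the pin, upright, its underside within 6 mm of the base plate (horizontal distance between ferrule_wide and gauge below 0.01 m and z of ferrule_wide in the frame of gauge between 0.006 and 0.018 m and angle between ferrule_wide's own z axis and vertical below 0.15 rad), for 0.2 s.
At the end, for the whole second after the job is handed in: The wide-bored ferrule stands upright (within 7 degrees) and at rest on the floor of the tray (underside within 5 mm of the floor), anywhere inside its walls; the narrow-bored ferrule still stands upright within 30 mm of where it began (x of ferrule_wide in the frame of tray between -0.055 and 0.055 m and y of ferrule_wide in the frame of tray between -0.055 and 0.055 m and z of ferrule_wide in the frame of tray between 0.002 and 0.011 m and angle between each of ferrule_wide, ferrule_narrow's own z axis and vertical below 0.12 rad and linear speed of ferrule_wide below 0.02 m/s and distance of ferrule_narrow from where it was at the start of the episode below 0.03 m); the robot touches nothing.
It fails at once if the narrow-bored ferrule is moved more than 30 mm from its place (distance of ferrule_narrow from where it was at the start of the episode above 0.03 m).
It also fails if it takes over 43 s, if anything falls off the work surface, if the arm or the gripper's body presses on something with over 40 N, if the wrist force passes 120 N, or if a joint passes its speed limit or range.

## Working session

There is one attempt and no reset: what is moved stays moved. The work goes in short steps, Python scripts to look and compute and a tool call to move; the robot and the scene stay as the last step left them, time stands still between calls to the robot, and variables do not carry over. Pictures are saved under pics/ and viewed, about 8 in all and at most 12, crops included, and the job is handed in when it is done.

Besides the shell and the picture viewer there is one more tool, called after "Emit:" as name(argument=value, ...) on one line, values as JSON. arm_command: Moves the arm, as the interface text tells. Its arguments: {"type":"object","properties":{"deltas":{"type":"array"}},"required":["deltas"]}

```bash
mkdir -p pics; cat > h.py <<'E'
import numpy as np,cv2
from scipy.spatial.transform import Rotation as R
from bench import ctrl,get_image,order
def pts(im):
    K=im["camera_matrix"];d=im["depth"];v,u=np.indices(d.shape)
    P=np.stack([(u-K[0,2])/K[0,0]*d,(v-K[1,2])/K[1,1]*d,d],-1)
    if "world_from_camera" in im: T=im["world_from_camera"]
    else:
        s=ctrl.read_state();T=np.eye(4);T[:3,:3]=R.from_euler('xyz',s["tool_rot"]).as_matrix();T[:3,3]=s["ee_pos"];T=T@im["mount"]
    W=P@T[:3,:3].T+T[:3,3];W[d==0]=np.nan
    return W
def save(n,c,s=1): cv2.imwrite(n,cv2.resize(c[...,::-1],None,fx=s,fy=s,interpolation=cv2.INTER_CUBIC))
E
python3 - <<'E'
from h import *
s=ctrl.read_state();print(s)
im=get_image("top");save("pics/top.png",im["color"],1.4)
W=pts(im);np.save("top.npy",W);cv2.imwrite("topc.png",im["color"][...,::-1])
print(W[::70,::70,:2].round(2).tolist())
E
```

```text
{'time_s': 0.0, 'joints': array([-1.26761106e+00,  3.14010122e-01,  4.49772207e-02,  1.30359440e+00,
       -7.05809053e-06,  1.43120603e+00]), 'dq': array([-0.00105057, -0.00064258,  0.00210964, -0.00086395,  0.00136226,
       -0.00017407]), 'tau': array([ 4.99602193e-04, -4.80630720e+01,  2.98532259e+01,  1.94733805e-02,
        1.43244433e-04,  6.99563373e-06]), 'ee_pos': array([ 0.2461989 , -0.51906178,  0.23040262]), 'tool_rot': array([-3.13977851e+00, -2.47767724e-04,  4.42775353e-01]), 'contact_force': array([ 0.27087379, -0.21582722, -0.17621743]), 'torque': array([ 0.0412812 , -0.03775314,  0.02353458]), 'gripper_width': 0.08561203434510632}
[[[1.36, 1.1], [1.36, 0.82], [1.35, 0.55], [1.35, 0.29], [1.36, 0.04], [1.35, -0.2], [1.35, -0.44], [1.35, -0.67]], [[0.78, 0.63], [0.79, 0.47], [0.8, 0.32], [0.8, 0.16], [0.82, 0.01], [0.8, -0.14], [0.84, -0.3], [0.85, -0.45]], [[0.6, 0.56], [0.62, 0.43], [0.64, 0.3], [0.64, 0.15], [0.65, 0.0], [0.66, -0.15], [0.67, -0.29], [0.68, -0.44]], [[0.46, 0.54], [0.47, 0.41], [0.48, 0.27], [0.49, 0.13], [0.5, -0.01], [0.51, -0.15], [0.52, -0.29], [0.53, -0.43]], [[0.33, 0.52], [0.34, 0.39], [0.35, 0.25], [0.36, 0.12], [0.37, -0.02], [0.37, -0.15], [0.38, -0.28], [0.39, -0.42]], [[0.2, 0.49], [0.21, 0.36], [0.22, 0.23], [0.23, 0.1], [0.24, -0.03], [0.25, -0.16], [0.26, -0.29], [0.26, -0.42]]]
```

View pics/top.png

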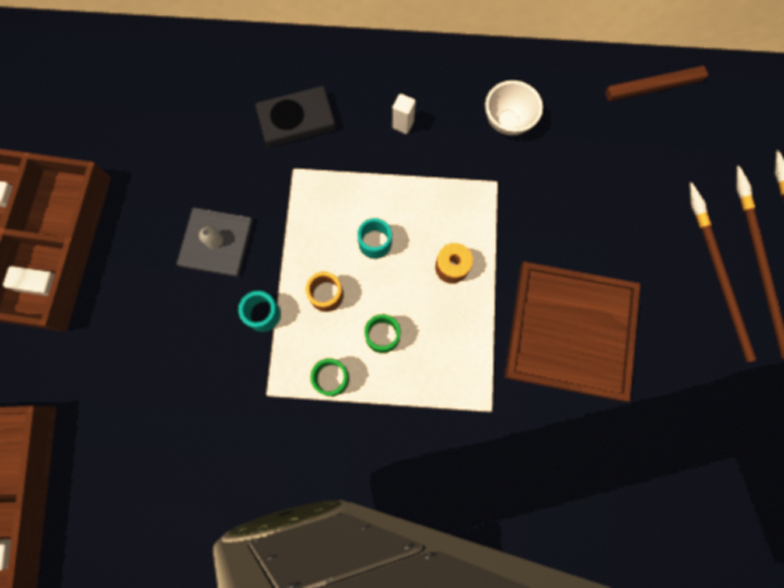

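```bash
python3 - <<'E'
from h import *
W=np.load("top.npy");c=cv2.imread("topc.png")[...,::-1]
save("pics/crop.png",c[110:300,100:470],2.1)
def circ(u,v,z0,z1,r=20):
    p=W[v-r:v+r,u-r:u+r].reshape(-1,3);p=p[(p[:,2]>z0)&(p[:,2]<z1)]
    (x,y),rad=cv2.minEnclosingCircle(p[:,:2].astype(np.float32));return np.round([x,y,rad],4),p[:,:2].mean(0).round(4),len(p),np.round(p[:,2].max(),4)
for n,u,v in [("wide",231,208),("narrow",324,187),("turq1",185,222),("turq2",268,170),("gr1",273,238),("gr2",235,269)]:print(n,circ(u,v,.036,.07))
print("table z",np.nanmedian(W[140:145,220:330,2]))
print("pin",circ(151,170,.03,.07))
for n,(u0,u1,v0,v1),z in [("plate",(115,190,140,205),(.006,.018)),("tray",(350,470,180,295),(.013,.025))]:
    p=W[v0:v1,u0:u1].reshape(-1,3);p=p[(p[:,2]>z[0])&(p[:,2]<z[1])];print(n,cv2.minAreaRect(p[:,:2].astype(np.float32)),p.mean(0))
E
```

```text
wide (array([0.4958, 0.0849, 0.0249]), array([0.4956, 0.0853]), 259, np.float64(0.0479))
narrow (array([ 0.5494, -0.0928,  0.0252]), array([ 0.5484, -0.0924]), 472, np.float64(0.0484))
turq1 (array([0.4627, 0.1716, 0.0252]), array([0.4619, 0.1713]), 274, np.float64(0.0482))
turq2 (array([0.5789, 0.0212, 0.0249]), array([0.5782, 0.0214]), 251, np.float64(0.0483))
gr1 (array([0.4425, 0.0007, 0.025 ]), array([0.4424, 0.0012]), 252, np.float64(0.0485))
gr2 (array([0.3786, 0.0669, 0.025 ]), array([0.3781, 0.0669]), 263, np.float64(0.0476))
table z 0.0008124205620659297
pin (array([0.5634, 0.254 , 0.013 ]), array([0.5613, 0.2514]), 135, np.float64(0.0524))
plate ((0.564092755317688, 0.2542729377746582), (0.09029733389616013, 0.09062114357948303), 83.3882827758789) [0.56212677 0.25269675 0.0121546 ]
tray ((0.46835026144981384, -0.265536904335022), (0.16775275766849518, 0.16701051592826843), 82.72291564941406) [ 0.46581137 -0.26755773  0.01789398]
```

View pics/crop.png

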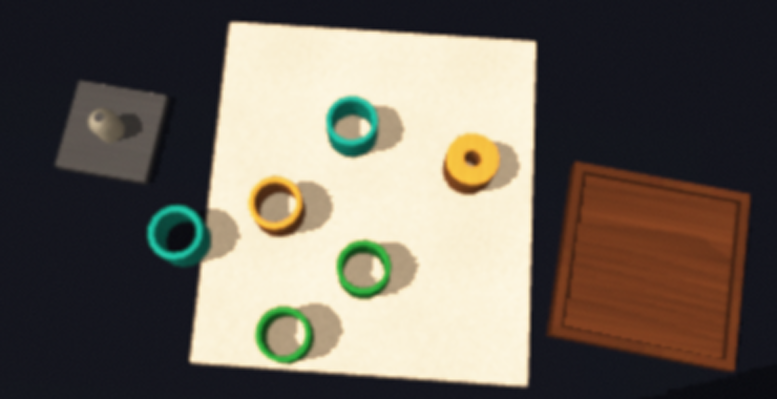

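Candidates are the two yellow-brown ferrules. The one at top.png (324,291) has a wide bore and a thin wall, so it is the wide one. The one at (454,262) has a thick wall and a small hole, so it is the narrow one. The green and turquoise rings are decoys. The gauge is at (215,242) and the tray at (574,332). I'm heading above the wide ferrule at (0.496, 0.085).

Emit:
arm_command(deltas=[{"slide": [485,-438,80],"angular": [0,0,0.54],"gripper": 0},{"slide": [485,-438,80],"angular": [0,0,0.54],"gripper": 0},{"slide": [485,-438,80],"angular": [0,0,0.54],"gripper": 0},{"slide": [485,-438,80],"angular": [0,0,0.54],"gripper": 0},{"slide": [485,-438,80],"angular": [0,0,0.54],"gripper": 0},{"slide": [485,-438,80],"angular": [0,0,0.54],"gripper": 0},{"slide": [485,-438,80],"angular": [0,0,0.54],"gripper": 0},{"slide": [485,-438,80],"angular": [0,0,0.54],"gripper": 0}])

```text
time_s: 0.85
ee_pos: [0.3982, -0.1522, 0.1824]
tool_rot: [-3.142, 0.0, -0.098]
contact_force: [1.1, -1.6, -0.1]
gripper_width: 0.0855
```

```bash
cat >> h.py <<'E'
def go(x,y,z,yaw):
    s=ctrl.read_state();M=R.from_euler('xyz',s["tool_rot"]);G=R.from_euler('xyz',[np.pi,0,yaw])
    print("t",round(s["time_s"],2),"pos",s["ee_pos"].round(4),"rot",s["tool_rot"].round(3),"w",round(s["gripper_width"],4),"F",s["contact_force"].round(1))
    print("slide",(1e3*M.inv().apply(np.array([x,y,z])-s["ee_pos"])).round(1),"ang",(M.inv()*G).as_rotvec().round(3))
E
python3 -c "
from h import *
go(.496,.085,.15,-.1)"
```

```text
t 0.85 pos [ 0.3982 -0.1522  0.1824] rot [-3.142  0.    -0.098] w 0.0855 F [ 1.1 -1.6 -0.1]
slide [  74.2 -245.6   32.4] ang [-0.     0.     0.002]
```

Emit:
arm_command(deltas=[{"slide": [73,-240,32],"angular": [0,0,0],"gripper": 0},{"slide": [73,-240,32],"angular": [0,0,0],"gripper": 0},{"slide": [73,-240,32],"angular": [0,0,0],"gripper": 0},{"slide": [73,-240,32],"angular": [0,0,0],"gripper": 0},{"slide": [73,-240,32],"angular": [0,0,0],"gripper": 0},{"slide": [73,-240,32],"angular": [0,0,0],"gripper": 0},{"slide": [73,-240,32],"angular": [0,0,0],"gripper": 0},{"slide": [73,-240,32],"angular": [0,0,0],"gripper": 0}])

```text
time_s: 1.65
ee_pos: [0.4918, 0.053, 0.1506]
tool_rot: [-3.123, 0.001, -0.065]
contact_force: [-0.1, 0.3, -0.3]
gripper_width: 0.0856
```

```bash
python3 -c "
from h import *
go(.496,.085,.01,-.1)
im=get_image('wrist');W=pts(im);save('pics/w1.png',im['color'],1.2)
m=(W[...,2]>.036)&(W[...,2]<.06)
n,l,st,ce=cv2.connectedComponentsWithStats(m.astype(np.uint8))
for i in range(1,n):
    if st[i,4]>300:
        p=W[l==i];print(ce[i].round(),st[i,4],cv2.minEnclosingCircle(p[:,:2].astype(np.float32)),p[:,2].max(),im['color'][l==i].mean(0).round())
"
```

```text
t 1.65 pos [0.4918 0.053  0.1506] rot [-3.123e+00  1.000e-03 -6.500e-02] w 0.0856 F [-0.1  0.3 -0.3]
slide [  2.3 -29.5 141.2] ang [-0.019  0.002  0.035]
[313.  73.] 2076 ((0.5791530013084412, 0.022461699321866035), 0.02508566528558731) 0.04635187853934564 [ 78. 134. 121.]
[480. 108.] 4321 ((0.5499387979507446, -0.09106752276420593), 0.025108374655246735) 0.04662955681300654 [115.  88.  50.]
[230. 199.] 1667 ((0.4960450232028961, 0.08642961084842682), 0.025166552513837814) 0.04614857687000534 [161. 129.  78.]
[123. 246.] 1672 ((0.4621093273162842, 0.17266438901424408), 0.025443829596042633) 0.045867023165145404 [ 42. 109.  98.]
[344. 259.] 1647 ((0.44256240129470825, 0.0020108530297875404), 0.025305692106485367) 0.046151800341649785 [ 75. 117.  70.]
[265. 333.] 1504 ((0.37838903069496155, 0.0684235468506813), 0.025619670748710632) 0.04611757065079097 [ 57. 104.  57.]
```

View pics/w1.png

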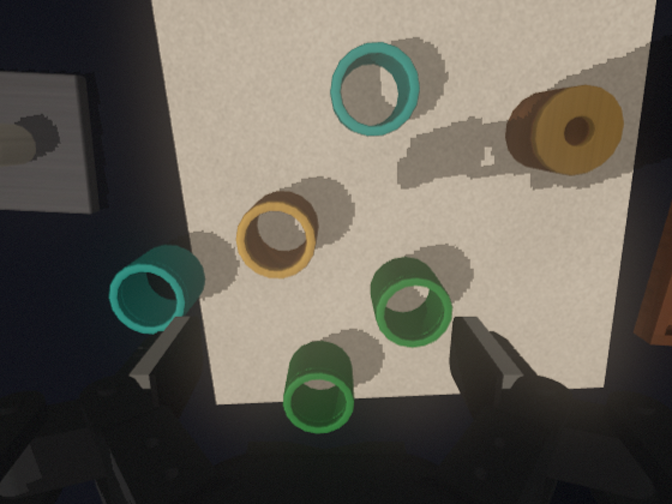

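The wrist view confirms it. The wide ferrule is at (277,235), with an open thin wall, and the narrow one is at (577,130). I'm centring over the wide one.

Emit:
arm_command(deltas=[{"slide": [3,-15,60],"angular": [0,0,0.01],"gripper": 0},{"slide": [3,-15,60],"angular": [0,0,0.01],"gripper": 0},{"slide": [3,-15,60],"angular": [0,0,0.01],"gripper": 0},{"slide": [3,-15,60],"angular": [0,0,0.01],"gripper": 0},{"slide": [3,-15,60],"angular": [0,0,0.01],"gripper": 0},{"slide": [3,-15,60],"angular": [0,0,0.01],"gripper": 0}])

```text
time_s: 2.3
ee_pos: [0.4969, 0.0585, 0.0926]
tool_rot: [-3.114, -0.002, -0.059]
contact_force: [0.4, 0.1, 0.2]
gripper_width: 0.0853
```

```bash
python3 -c "
from h import *
go(.496,.086,.006,-.1)"
```

```text
t 2.3 pos [0.4969 0.0585 0.0926] rot [-3.114e+00 -2.000e-03 -5.900e-02] w 0.0853 F [0.4 0.1 0.2]
slide [ -2.7 -25.   87.3] ang [-0.028 -0.002  0.041]
```

Emit:
arm_command(deltas=[{"slide": [-3,-25,0],"angular": [-0.028,-0.002,0.041],"gripper": 0},{"slide": [-3,-25,0],"angular": [-0.028,-0.002,0.041],"gripper": 0},{"slide": [-3,-25,0],"angular": [-0.028,-0.002,0.041],"gripper": 0},{"slide": [-3,-25,0],"angular": [-0.028,-0.002,0.041],"gripper": 0}])

```text
time_s: 2.7
ee_pos: [0.4926, 0.0559, 0.092]
tool_rot: [-3.12, 0.003, -0.061]
contact_force: [0.5, 0.1, 0.4]
gripper_width: 0.0855
```

```bash
python3 -c "
from h import *
go(.496,.086,.006,-.1);s=ctrl.read_state();print(s['joints'].round(3),s['dq'].round(3))"
```

```text
t 2.7 pos [0.4926 0.0559 0.092 ] rot [-3.12e+00  3.00e-03 -6.10e-02] w 0.0855 F [0.5 0.1 0.4]
slide [  1.8 -28.3  86.6] ang [-0.022  0.004  0.039]
[-0.062  0.252 -0.395  0.926  0.022  3.141] [ 0.001  0.005  0.001 -0.002 -0.001 -0.   ]
```

Joint 6 is at its limit. I'll use a yaw of about 1.35 instead, with the jaws roughly along x, which suits the gauge and the tray as well.

Emit:
arm_command(deltas=[{"slide": [2,-30,0],"angular": [0,0,-0.15],"gripper": 0},{"slide": [2,-30,0],"angular": [0,0,-0.3],"gripper": 0},{"slide": [2,-30,0],"angular": [0,0,-0.45],"gripper": 0},{"slide": [2,-30,0],"angular": [0,0,-0.6],"gripper": 0},{"slide": [2,-30,0],"angular": [0,0,-0.75],"gripper": 0},{"slide": [2,-30,0],"angular": [0,0,-0.9],"gripper": 0},{"slide": [2,-30,0],"angular": [0,0,-1.05],"gripper": 0},{"slide": [2,-30,0],"angular": [0,0,-1.05],"gripper": 0}])

```text
time_s: 3.5
ee_pos: [0.4964, 0.0858, 0.0924]
tool_rot: [-3.128, -0.017, 0.989]
contact_force: [0.6, 0.4, -0.0]
gripper_width: 0.0855
```

```bash
python3 -c "
from h import *
go(.496,.086,.09,1.35)"
```

```text
t 3.5 pos [0.4964 0.0858 0.0924] rot [-3.128 -0.017  0.989] w 0.0855 F [ 0.6  0.4 -0. ]
slide [-0.1 -0.4  2.4] ang [-0.011 -0.02  -0.361]
```

Emit:
arm_command(deltas=[{"slide": [0,0,0],"angular": [-0.005,-0.01,-0.14],"gripper": 0},{"slide": [0,0,0],"angular": [-0.01,-0.02,-0.28],"gripper": 0},{"slide": [0,0,0],"angular": [-0.011,-0.02,-0.36],"gripper": 0},{"slide": [0,0,0],"angular": [-0.011,-0.02,-0.36],"gripper": 0},{"slide": [0,0,0],"angular": [-0.011,-0.02,-0.36],"gripper": 0}])

```text
time_s: 4.0
ee_pos: [0.4964, 0.0857, 0.0925]
tool_rot: [3.141, 0.001, 1.344]
contact_force: [0.5, 0.2, 0.1]
gripper_width: 0.0853
```

```bash
python3 -c "
from h import *
go(.496,.086,.006,1.35)"
```

```text
t 4.0 pos [0.4964 0.0857 0.0925] rot [3.141e+00 1.000e-03 1.344e+00] w 0.0853 F [0.5 0.2 0.1]
slide [ 0.2 -0.5 86.5] ang [ 0.     0.001 -0.006]
```

Settled. I'm going down now.

Emit:
arm_command(deltas=[{"slide": [0,0,30],"angular": [0,0,0],"gripper": 0},{"slide": [0,0,55],"angular": [0,0,0],"gripper": 0},{"slide": [0,0,75],"angular": [0,0,0],"gripper": 0},{"slide": [0,0,86],"angular": [0,0,0],"gripper": 0},{"slide": [0,0,86],"angular": [0,0,0],"gripper": 0}])

```text
time_s: 4.5
ee_pos: [0.4951, 0.0856, 0.0051]
tool_rot: [-3.139, 0.001, 1.347]
contact_force: [0.6, 0.3, -0.5]
gripper_width: 0.0856
```

Emit:
arm_command(deltas=[{"slide": [0,0,0],"angular": [0,0,0],"gripper": 255},{"slide": [0,0,0],"angular": [0,0,0],"gripper": 255},{"slide": [0,0,0],"angular": [0,0,0],"gripper": 255},{"slide": [0,0,0],"angular": [0,0,0],"gripper": 255},{"slide": [0,0,0],"angular": [0,0,0],"gripper": 255},{"slide": [0,0,0],"angular": [0,0,0],"gripper": 255},{"slide": [0,0,0],"angular": [0,0,0],"gripper": 255},{"slide": [0,0,0],"angular": [0,0,0],"gripper": 255}])

```text
time_s: 5.3
ee_pos: [0.4976, 0.0857, 0.0079]
tool_rot: [3.139, -0.0, 1.348]
contact_force: [-0.6, -0.5, 5.6]
gripper_width: 0.0481
```

Emit:
arm_command(deltas=[{"slide": [0,0,-25],"angular": [0,0,0],"gripper": 255},{"slide": [0,0,-60],"angular": [0,0,0],"gripper": 255},{"slide": [0,0,-100],"angular": [0,0,0],"gripper": 255},{"slide": [0,0,-100],"angular": [0,0,0],"gripper": 255},{"slide": [0,0,-100],"angular": [0,0,0],"gripper": 255},{"slide": [0,0,-100],"angular": [0,0,0],"gripper": 255}])

```text
time_s: 5.9
ee_pos: [0.4956, 0.0857, 0.1057]
tool_rot: [-3.141, 0.001, 1.348]
contact_force: [-0.1, -0.6, -0.9]
gripper_width: 0.0481
```

```bash
python3 -c "
from h import *
go(.5635,.254,.11,1.35)
im=get_image('wrist');W=pts(im);save('pics/w2.png',im['color'],1.2);np.save('w2.npy',W)
for n in ('scene',):
    im=get_image(n);W=pts(im);save('pics/s2.png',im['color'],1.4)
"
```

```text
t 5.9 pos [0.4956 0.0857 0.1057] rot [-3.141e+00  1.000e-03  1.348e+00] w 0.0481 F [-0.1 -0.6 -0.9]
slide [179.1  29.1  -4.5] ang [-0.001  0.001 -0.002]
```

View pics/w2.png

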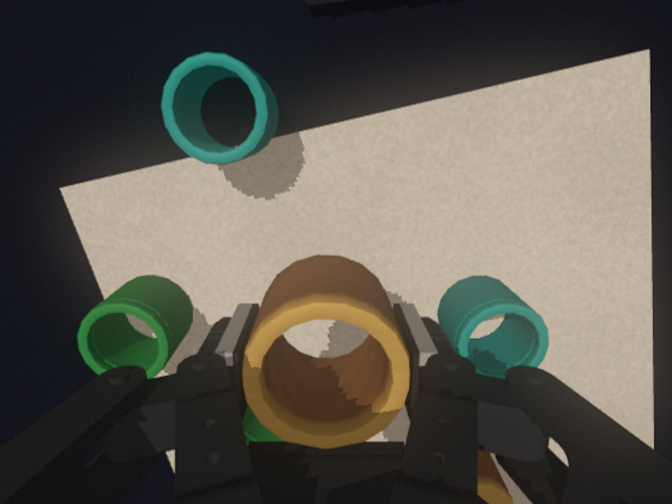

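View pics/s2.png

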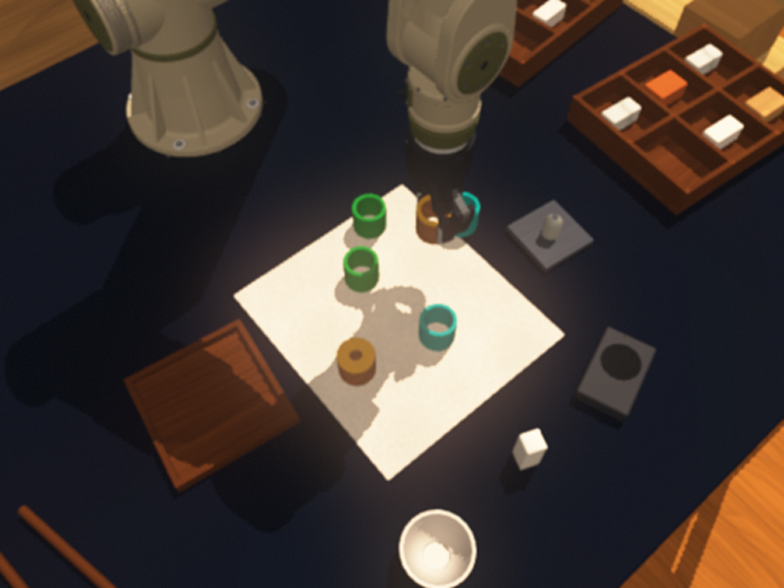

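The wide ferrule is held upright, with its rim at w2 (326,365). The pin is at scene (553,228). Next I measure the ferrule's offset in the hand.

```bash
python3 -c "
from h import *
W=np.load('w2.npy')
p=W[240:375,200:345].reshape(-1,3);zt=np.nanpercentile(p[:,2],[90,97,99,100]);print(zt)
z=p[:,2];top=np.nanpercentile(z,98)
q=p[(abs(z-.128)<.0)|((z>top-.006)&(z<top+.006))]
print(len(q),np.median(q[:,2]))
print('edge',cv2.minEnclosingCircle(q[:,:2].astype(np.float32)))
h,e=np.histogram(z[z==z],np.arange(.05,.2,.004));print(dict(zip(e.round(3).tolist(),h.tolist())))
"
```

```text
[0.1417148  0.17800094 0.18157872 0.1872705 ]
840 0.1782961651953583
edge ((0.4987066090106964, 0.10192974656820297), 0.017099833115935326)
{0.05: 0, 0.054: 0, 0.058: 0, 0.062: 0, 0.066: 0, 0.07: 0, 0.074: 0, 0.078: 0, 0.082: 0, 0.086: 0, 0.09: 0, 0.094: 84, 0.098: 372, 0.102: 402, 0.106: 495, 0.11: 657, 0.114: 749, 0.118: 869, 0.122: 915, 0.126: 1108, 0.13: 1578, 0.134: 1267, 0.138: 6305, 0.142: 575, 0.146: 0, 0.15: 0, 0.154: 0, 0.158: 0, 0.162: 0, 0.166: 0, 0.17: 0, 0.174: 351, 0.178: 402, 0.182: 141, 0.186: 43, 0.19: 0, 0.194: 0}
```

Emit:
arm_command(deltas=[{"slide": [50,7,-4],"angular": [0,0,0],"gripper": 255},{"slide": [90,15,-4],"angular": [0,0,0],"gripper": 255},{"slide": [130,22,-4],"angular": [0,0,0],"gripper": 255},{"slide": [165,28,-4],"angular": [0,0,0],"gripper": 255},{"slide": [179,29,-4],"angular": [0,0,0],"gripper": 255},{"slide": [179,29,-4],"angular": [0,0,0],"gripper": 255},{"slide": [179,29,-4],"angular": [0,0,0],"gripper": 255},{"slide": [179,29,-4],"angular": [0,0,0],"gripper": 255}])

```text
time_s: 6.8
ee_pos: [0.5634, 0.2526, 0.1099]
tool_rot: [-3.141, 0.002, 1.347]
contact_force: [-0.2, 0.2, -1.2]
gripper_width: 0.0478
```

```bash
python3 -c "
from h import *
go(.5635,.254,.09,1.35)
im=get_image('top');W=pts(im);save('pics/t3.png',im['color'][110:250,80:280],3)
im=get_image('wrist');save('pics/w3.png',im['color'],1.2)"
```

```text
t 6.8 pos [0.5634 0.2526 0.1099] rot [-3.141e+00  2.000e-03  1.347e+00] w 0.0478 F [-0.2  0.2 -1.2]
slide [ 1.4 -0.1 19.9] ang [-0.001  0.002 -0.003]
```

View pics/w3.png

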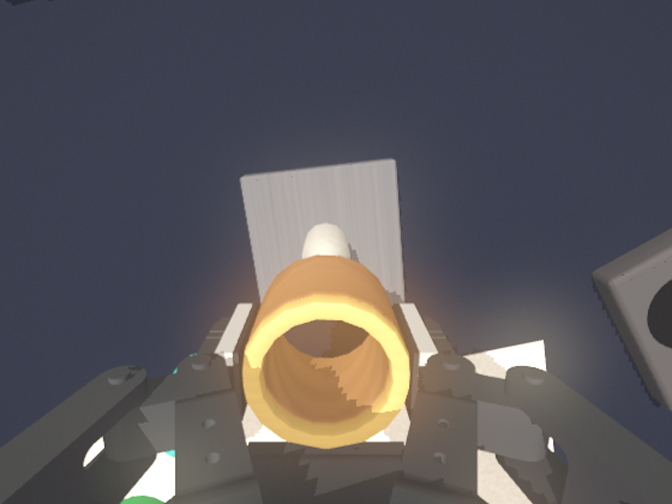

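```bash
python3 -c "
from h import *
im=get_image('wrist');W=pts(im);s=ctrl.read_state()
p=W[240:375,200:345].reshape(-1,3);p=p[(p[:,2]>s['ee_pos'][2]+.0315)&(p[:,2]<s['ee_pos'][2]+.040)]
q=p[:,:2]
M=R.from_euler('xyz',s['tool_rot'])
l=M.inv().apply(p-s['ee_pos'])*1e3
print(np.percentile(l,[1,50,99],axis=0).round(1),cv2.minEnclosingCircle(l[:,:2].astype(np.float32)))
p=W.reshape(-1,3);l=M.inv().apply(p-s['ee_pos'])*1e3
for z in (-40,-36,-32,-28,-24,-18,-10,-4,4):
    k=l[abs(l[:,2]-z)<2];k=k[(abs(k[:,1])<23)&(abs(k[:,0])<40)]
    print(z,len(k),np.percentile(k[:,0],[1,99]).round(1) if len(k) else '')
"
```

```text
[[-21.3 -24.7 -39.1]
 [  2.7  -0.3 -35.6]
 [ 25.3  23.8 -31.7]] ((0.9958300590515137, -0.17534326016902924), 27.278682708740234)
-40 0 
-36 5670 [-21.5  25.1]
-32 1199 [-18.7  25.5]
-28 1571 [-18.9  25.6]
-24 1168 [-18.4  25.6]
-18 1023 [-18.6  25.6]
-10 853 [-18.6  25.6]
-4 748 [-18.5  25.6]
4 622 [-18.6  25.6]
```

The ferrule is upright, centred within 1 mm and 8 mm below the TCP. I'm lowering it over the pin.

Emit:
arm_command(deltas=[{"slide": [1,0,15],"angular": [0,0,0],"gripper": 255},{"slide": [1,0,30],"angular": [0,0,0],"gripper": 255},{"slide": [1,0,42],"angular": [0,0,0],"gripper": 255},{"slide": [1,0,54],"angular": [0,0,0],"gripper": 255},{"slide": [1,0,64],"angular": [0,0,0],"gripper": 255},{"slide": [1,0,68],"angular": [0,0,0],"gripper": 255},{"slide": [1,0,68],"angular": [0,0,0],"gripper": 255}])

```text
time_s: 7.65
ee_pos: [0.5639, 0.2547, 0.0417]
tool_rot: [-3.141, 0.001, 1.348]
contact_force: [0.4, -0.7, -1.5]
gripper_width: 0.048
```

Emit:
arm_command(deltas=[{"slide": [0,0,8],"angular": [0,0,0],"gripper": 255},{"slide": [0,0,14],"angular": [0,0,0],"gripper": 255},{"slide": [0,0,18],"angular": [0,0,0],"gripper": 255},{"slide": [0,0,20],"angular": [0,0,0],"gripper": 255},{"slide": [0,0,20],"angular": [0,0,0],"gripper": 255}])

```text
time_s: 8.15
ee_pos: [0.5641, 0.2548, 0.022]
tool_rot: [-3.141, 0.001, 1.349]
contact_force: [-0.4, 0.5, -0.8]
gripper_width: 0.0476
```

Emit:
arm_command(deltas=[{"slide": [0,0,1],"angular": [0,0,0],"gripper": 255},{"slide": [0,0,2],"angular": [0,0,0],"gripper": 255},{"slide": [0,0,2],"angular": [0,0,0],"gripper": 255},{"slide": [0,0,2],"angular": [0,0,0],"gripper": 255}])

```text
time_s: 8.55
ee_pos: [0.5645, 0.2549, 0.0205]
tool_rot: [3.141, 0.0, 1.348]
contact_force: [-0.3, 1.0, -0.1]
gripper_width: 0.048
```

Emit:
arm_command(deltas=[{"slide": [0,0,1],"angular": [0,0,0],"gripper": 255},{"slide": [0,0,2],"angular": [0,0,0],"gripper": 255},{"slide": [0,0,2],"angular": [0,0,0],"gripper": 255},{"slide": [0,0,2],"angular": [0,0,0],"gripper": 255}])

```text
time_s: 8.95
ee_pos: [0.5646, 0.2549, 0.0199]
tool_rot: [3.14, 0.0, 1.349]
contact_force: [-2.5, -0.9, 8.9]
gripper_width: 0.0482
```

```bash
python3 -c "
from h import *
im=get_image('wrist');W=pts(im);s=ctrl.read_state()
p=W.reshape(-1,3);d=np.hypot(p[:,0]-.564,p[:,1]-.254)
k=p[(d>19)*False|((d>.0195)&(d<.0245)&(p[:,2]>.045)&(p[:,2]<.066))];print('rim z',np.percentile(k[:,2],[10,50,90]).round(4),len(k))
k=p[(d<.014)&(p[:,2]>.03)&(p[:,2]<.07)];print('pin',np.nanmedian(k,axis=0),len(k))
go(.468,-.2655,.13,1.35)
im=get_image('scene');save('pics/s4.png',im['color'][100:240,260:460],3.5)"
```

```text
rim z [0.0551 0.0558 0.0566] 3819
pin [0.56569319 0.26083916 0.04339777] 2288
t 9.0 pos [0.5646 0.2549 0.0199] rot [3.14  0.    1.348] w 0.048 F [-3.9 -1.   7.6]
slide [-528.9   20.7 -110. ] ang [ 0.001  0.    -0.002]
```

View pics/s4.png

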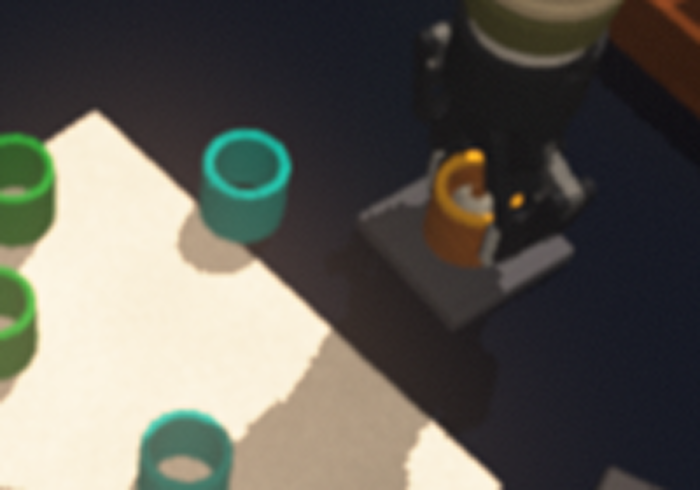

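The ferrule is home on the plate: the pin is visible inside the bore, and the rim z is 0.056 against 0.057 expected. I'm lifting it and carrying it to the tray.

Emit:
arm_command(deltas=[{"slide": [0,0,-20],"angular": [0,0,0],"gripper": 255},{"slide": [0,0,-50],"angular": [0,0,0],"gripper": 255},{"slide": [0,0,-85],"angular": [0,0,0],"gripper": 255},{"slide": [-30,1,-115],"angular": [0,0,0],"gripper": 255},{"slide": [-70,3,-115],"angular": [0,0,0],"gripper": 255},{"slide": [-110,5,-115],"angular": [0,0,0],"gripper": 255},{"slide": [-155,6,-115],"angular": [0,0,0],"gripper": 255},{"slide": [-200,8,-115],"angular": [0,0,0],"gripper": 255}])

```text
time_s: 9.85
ee_pos: [0.5276, 0.0568, 0.1338]
tool_rot: [3.141, 0.0, 1.349]
contact_force: [0.4, -0.7, -1.1]
gripper_width: 0.0482
```

Emit:
arm_command(deltas=[{"slide": [-45,2,0],"angular": [0,0,0],"gripper": 255},{"slide": [-90,4,0],"angular": [0,0,0],"gripper": 255},{"slide": [-135,5,0],"angular": [0,0,0],"gripper": 255},{"slide": [-180,7,0],"angular": [0,0,0],"gripper": 255},{"slide": [-225,9,0],"angular": [0,0,0],"gripper": 255},{"slide": [-265,10,0],"angular": [0,0,0],"gripper": 255},{"slide": [-290,11,0],"angular": [0,0,0],"gripper": 255},{"slide": [-300,12,0],"angular": [0,0,0],"gripper": 255}])

```text
time_s: 10.65
ee_pos: [0.4732, -0.2398, 0.1338]
tool_rot: [3.141, 0.001, 1.345]
contact_force: [-0.4, 0.0, 0.2]
gripper_width: 0.0481
```

```bash
python3 -c "
from h import *
go(.468,-.2655,.05,1.35)"
```

```text
t 10.65 pos [ 0.4732 -0.2398  0.1338] rot [3.141e+00 1.000e-03 1.345e+00] w 0.0481 F [-0.4  0.   0.2]
slide [-26.1   0.6  83.8] ang [ 0.001  0.001 -0.005]
```

Emit:
arm_command(deltas=[{"slide": [-24,0,20],"angular": [0,0,0],"gripper": 255},{"slide": [-24,0,50],"angular": [0,0,0],"gripper": 255},{"slide": [-24,0,75],"angular": [0,0,0],"gripper": 255},{"slide": [-24,0,95],"angular": [0,0,0],"gripper": 255},{"slide": [-24,0,108],"angular": [0,0,0],"gripper": 255},{"slide": [-24,0,115],"angular": [0,0,0],"gripper": 255},{"slide": [-24,0,115],"angular": [0,0,0],"gripper": 255}])

```text
time_s: 11.35
ee_pos: [0.468, -0.2596, 0.0179]
tool_rot: [-3.14, -0.0, 1.349]
contact_force: [-0.6, -0.4, -0.9]
gripper_width: 0.0483
```

Emit:
arm_command(deltas=[{"slide": [0,0,1],"angular": [0,0,0],"gripper": 255},{"slide": [0,0,2],"angular": [0,0,0],"gripper": 255},{"slide": [0,0,3],"angular": [0,0,0],"gripper": 255},{"slide": [0,0,4],"angular": [0,0,0],"gripper": 255},{"slide": [0,0,4],"angular": [0,0,0],"gripper": 255}])

```text
time_s: 11.85
ee_pos: [0.4689, -0.261, 0.0159]
tool_rot: [3.14, 0.001, 1.348]
contact_force: [-1.1, 1.3, 5.9]
gripper_width: 0.0479
```

The ferrule touches the tray floor. I'm releasing it and backing off.

Emit:
arm_command(deltas=[{"slide": [0,0,0],"angular": [0,0,0],"gripper": 0},{"slide": [0,0,0],"angular": [0,0,0],"gripper": 0},{"slide": [0,0,0],"angular": [0,0,0],"gripper": 0},{"slide": [0,0,0],"angular": [0,0,0],"gripper": 0},{"slide": [0,0,0],"angular": [0,0,0],"gripper": 0},{"slide": [0,0,0],"angular": [0,0,0],"gripper": 0},{"slide": [0,0,0],"angular": [0,0,0],"gripper": 0}])

```text
time_s: 12.55
ee_pos: [0.4683, -0.2606, 0.0146]
tool_rot: [3.141, 0.0, 1.348]
contact_force: [0.3, -0.0, -1.2]
gripper_width: 0.0853
```

Emit:
arm_command(deltas=[{"slide": [0,0,-15],"angular": [0,0,0],"gripper": 0},{"slide": [0,0,-40],"angular": [0,0,0],"gripper": 0},{"slide": [0,0,-80],"angular": [0,0,0],"gripper": 0},{"slide": [0,0,-120],"angular": [0,0,0],"gripper": 0},{"slide": [0,0,-150],"angular": [0,0,0],"gripper": 0},{"slide": [0,0,-150],"angular": [0,0,0],"gripper": 0},{"slide": [0,0,-150],"angular": [0,0,0],"gripper": 0}])

```text
time_s: 13.25
ee_pos: [0.4687, -0.2609, 0.1653]
tool_rot: [3.14, 0.001, 1.349]
contact_force: [1.2, 0.3, -1.1]
gripper_width: 0.0853
```

```bash
python3 -c "
from h import *
go(.468,-.2655,.05,1.35)
im=get_image('wrist');save('pics/w5.png',im['color'],1.2);W=pts(im)
p=W.reshape(-1,3);k=p[(p[:,2]>.045)&(p[:,2]<.06)&(np.hypot(p[:,0]-.468,p[:,1]+.2655)<.07)]
print(cv2.minEnclosingCircle(k[:,:2].astype(np.float32)),np.percentile(k[:,2],[5,50,95]).round(4))
W=pts(get_image('top'));p=W.reshape(-1,3);k=p[(p[:,2]>.036)&(p[:,2]<.06)&(np.hypot(p[:,0]-.549,p[:,1]+.0925)<.05)];print('narrow',cv2.minEnclosingCircle(k[:,:2].astype(np.float32)))
"
```

```text
t 13.25 pos [ 0.4687 -0.2609  0.1653] rot [3.140e+00 1.000e-03 1.349e+00] w 0.0853 F [ 1.2  0.3 -1.1]
slide [-4.500e+00  1.000e-01  1.153e+02] ang [ 0.002  0.001 -0.001]
((0.4676896035671234, -0.2592678368091583), 0.025016028434038162) [0.0477 0.0504 0.0517]
narrow ((0.5492689609527588, -0.09226658940315247), 0.025190921500325203)
```

View pics/w5.png

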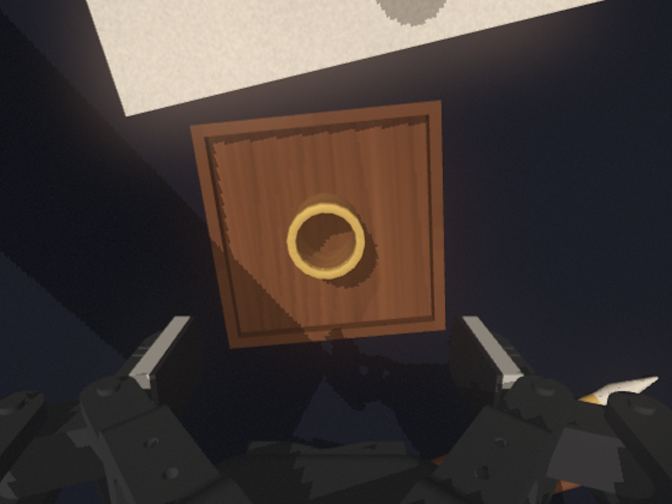

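The ferrule stands upright at w5 (326,240) near the tray's centre, with its rim at 0.050–0.051. The narrow one hasn't moved and the gripper is clear, so I'm handing in.

```bash
python3 -c "
from h import *
order.sign_off()"
```

```text
the job is handed in; nothing more can be done
```

I gripped the wide-bored ferrule, slid it over the gauge pin until it sat on the base plate, then stood it in the tray and handed the job in. The hand-in gives no verdict. The robot's clock read about 13 s of the 43 s allowed at the last check.

- **Gauge fit:** contact was about 9 N when the ferrule reached the plate. Its rim measured 0.056 m against the 0.057 m expected, and the pin showed inside the bore.
- **Tray:** the ferrule stands upright about 6 mm from the tray's centre. Its rim is at 0.050–0.051 m, which matches it resting on the floor.
- **Narrow ferrule:** it measured within 1 mm of where it began.
- **Gripper:** it is open and well clear of everything.

- **Joint limit:** on the approach, joint 6 came up against the end of its range. I switched to a different gripper angle before reaching for anything.
- **Small disagreement:** the tool read about 2 mm higher than expected when the ferrule touched the tray floor. The final rim height agreed with the floor.

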